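# Set the leaflet folder to cross fold

## Robot

A 7-joint arm with a two-finger parallel gripper is mounted at the origin on the work surface. World frame = base frame: x ahead of the robot, y to its left, z up, the work surface at z = 0. Lengths are in m, angles in degrees, forces in N, time in s.
With the tool pointing down it reaches from about 0.4 to 0.85 m from the base axis. Payload 10.4 kg.
Tool frame: the origin (TCP) lies at the very end of the fingers, on their centre line; the grasp point (between the pads) lies 19 mm behind it; z points along the fingers, y is the direction in which the jaws open and shut (so a half turn about z gives the same grasp; the last joint's range is limited). The gripper opens to 87 mm and grips with 3 to 60 N. Pads are 19 mm wide; open, the fingers measure 117 mm over their backs; the gripper's body (75 mm by 190 mm) begins 51 mm behind the grasp point.
Start: joints at [72.33, 19.034, -3.707, 83.658, 1.238, 77.344, -5.071], TCP at [0.176, -0.6, 0.223] pointing down, gripper open.
Joint ranges: [-148.97, 148.97], [-28.65, 121.19], [-84.17, 76.75], [9.2, 138.47], [-72.65, 252.65], [3.7, 117.97], [-149.18, 149.18]. Speed limits (degrees/s): [127.2, 127.2, 159.86, 159.86, 180, 180, 180].

## Interface

Orientations are given as [roll, pitch, yaw] about the fixed x, y, z axes, in that order (R = Rz(yaw) Ry(pitch) Rx(roll)).
In Python, from plant import r gives the robot as it stands.
- The arm moves only by the tool drive_tool, never from a script. Its argument "motion" is a list of rows, each a list of 5 numbers: the shift along the tool's x, y, z in cm, then the turn about the tool's z in degrees, then the opening, from 0 (shut) to 1 (fully open). In form: [[tx, ty, tz, turn, hand], ...]. A call has 1 to 20 rows; each row is the pose to reach, as a shift and turn from the pose measured when the call began, along the tool's axes at that moment; what a row does not reach only later rows make up. A row lasts 1/8 s, in which the tool goes at most 62.5 mm and 10.7 degrees, less where a joint would pass 70% of its speed; a pose out of reach is approached as far as the arm can. A call with a gripper value outside its range is refused whole. The fingers move at their own pace and stop on an object; "squeeze" is the grip in N (left out, the last holds). Time passes only in rows, so rows that repeat a pose let the fingers close. It gives the time, the measured TCP pose, the force and the opening at its end, in the units of the state.
- r.observe(): the state, without advancing time (a new reading comes with each control period).
- r.camera(name): name is "side" or "top"; returns the picture (384x512x3 uint8, red, green, blue); there is no depth.
- r.camera_info(name): a dict with "intrinsics" (3x3 intrinsics, pixels), "R" (3x3) and "t" (3): a world point X has camera coordinates R X + t. Camera axes: x right, y down, z forward; pixel columns grow to the right and rows downward; lengths in m; the calibration is good to about 2 mm. A picture is of the moment at which its call begins. camera_info takes no time and is no camera call.
- r.hand_in(): hands the job in, once; it reports no verdict.
The state is a dict: "time": time; "joints": joint angles; "qvel": joint speeds; "joint_torque": joint torques, N m; "position": TCP position; "orientation": TCP orientation; "contact_force": force on the tool from outside, world axes, zero at the start; "moment": the same for the moment, N m; "gripper_width": finger opening in m.
Only numpy, scipy, OpenCV 4.12 (cv2) and the standard library are available. Lean on these libraries where they do the work, as an engineer would, in place of code of your own. Each camera call takes 0.05 s, during which the arm holds its last target. There are 200 camera calls.

## Task

Set the leaflet folding machine to cross fold: with the fingertips, push its selector lever out of the rest slot, along the cross channel of the gate and fully home into the slot beside the plaque that shows two crossing creases (a plus sign). Do not run the lever into any of the other three fold slots, do not grip or force it, and leave the stamp, stapler, glue bottle and pen pot where they are.

Things in the scene. Friction and masses are not known exactly. Their poses are not given: they have to be found in the camera images.
- folder: Grey desktop leaflet folder, fixed, may stand turned. Origin on the desk below the gate's centre; x 'far' (to the paper ramp), y 'left', z up. Housing x -120..130, y -130..220 mm, top 119 mm above the desk. Ramp from x = 110 rises to 155 mm height at x = 215; low delivery tray (26 mm high) reaches x = -220 mm.
- gate_centre (a point): Centre of the top of the aluminium gate plate (88 x 88 mm), 125 mm above the desk. Slots 14 mm wide for the 10 mm stem: a cross channel along the machine's y, stem travel 30 mm each way; at each of its ends a fold slot to +x and one to -x, stem travel 24 mm from the channel. The channel's ends stop the lever in line with the fold slots.
- rest_slot (a point): Inner end of the rest slot, on the plate's top: the slot in the middle of the gate, to the near side (-x) only, where the lever starts. Opposite it the channel's far edge is a plain wall, so a lever pushed far (+x) out of the rest slot stops in the channel.
- pivot (a point): The point about which the lever leans every way, 25 mm above the desk, below the gate's centre; the knob's centre is 170 mm from it. The lever has no spring or catch: it stays where it is left, and about 2 to 4 N at the knob moves it.
- knob (a point): Centre of the lever's black ball knob, 32 mm in diameter, on a 10 mm steel stem; 195 mm above the desk when upright. In the machine's frame it is at about x -42 y 0 mm at the end of the rest slot, x 0 y 0 in mid channel, x 0 y +/-50 at the channel's ends, and x +/-41 y +/-50, 183 mm above the desk, at the ends of the fold slots.
- lever_fore (a joint): Lean of the lever along the machine's x (rad): 0 in the cross channel, positive leaning far (+x), about +/-0.25 at the ends of the slots; starts between -0.25 and -0.18, in the rest slot.
- lever_side (a joint): Lean of the lever along the machine's y (rad): 0 in the middle, positive leaning left (+y), about +/-0.30 in line with the fold slots.
- cross (a point): Centre of the top of the cross-fold plaque: white tile 56 x 56 mm with two raised black lines crossing as a plus. On the machine, 126 mm above the desk, at x +/-31, y +/-75 mm in its frame: outward in y of its fold slot, the one in the same quarter of the gate. The other quarters have like tiles with one, two and three parallel lines. Which is where changes.
- stamp: Loose wooden rubber stamp, 32 mm in diameter, 60 mm tall, standing on the left part of the machine's top. Origin at its foot. To be left alone.
- stapler: Loose black stapler, 130 x 34 x 60 mm, on the desk to the left of the machine. Origin at its underside. To be left alone.
- glue: Loose white glue bottle, 44 mm in diameter, 110 mm tall, on the desk to the right. Origin at its foot. To be left alone.
- pen_pot: Loose dark steel pen pot, empty, 76 mm in diameter, 100 mm tall, on the desk to the right, farther out. Origin at its foot. To be left alone.

How it is judged:
By the outcome, as a careful person would: the job done as asked, in the order asked, and still so for the second after the job is handed in, with the robot touching nothing.
It also fails if it takes over 40 s, if anything falls off the work surface, if the arm or the gripper's body presses on something with over 40 N, if the wrist force passes 120 N, or if a joint passes its speed limit or range.

## Working session

There is one attempt and no reset: what is moved stays moved. The work goes in short steps, Python scripts to look and compute and a tool call to move; the robot and the scene stay as the last step left them, time stands still between calls to the robot, and variables do not carry over. Pictures are saved under pics/ and viewed, about 8 in all and at most 12, crops included, and the job is handed in when it is done.

Besides the shell and the picture viewer there is one more tool, called after "Emit:" as a command line: name --pt "numbers of a row" for each row, then --argument value for the rest. drive_tool: Moves the arm, as the interface text tells. Its arguments: {"type":"object","properties":{"motion":{"type":"array"},"squeeze":{"type":"number"}},"required":["motion"]}

```bash
mkdir -p pics
python3 - <<'E'
from plant import r
import cv2,numpy as np
for n in("top","side"):
    cv2.imwrite(f"pics/{n}0.png",r.camera(n)[:,:,::-1]); i=r.camera_info(n); print(n,np.round(i["intrinsics"],1).tolist(),np.round(i["R"],3).tolist(),np.round(i["t"],3).tolist())
o=r.observe();print(o["time"],o["position"],o["orientation"],o["contact_force"])
E
```

```text
top [[377.8, 0.0, 253.9], [0.0, 377.8, 189.7], [0.0, 0.0, 1.0]] [[0.009, -1.0, 0.01], [-0.98, -0.011, -0.196], [0.196, -0.008, -0.98]] [0.025, 0.525, 1.302]
side [[466.7, 0.0, 254.4], [0.0, 466.7, 190.6], [0.0, 0.0, 1.0]] [[-0.897, -0.442, -0.025], [-0.214, 0.482, -0.85], [0.387, -0.757, -0.527]] [0.476, 0.213, 1.048]
0.1 [ 0.17610564 -0.59933413  0.22183512] [-1.79928032e+02  4.29735435e-03  1.63771954e+01] [ 0.26026872 -0.04556697  0.77273178]
```

View pics/top0.png

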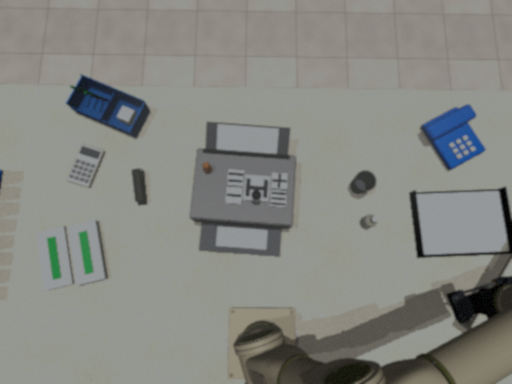

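View pics/side0.png

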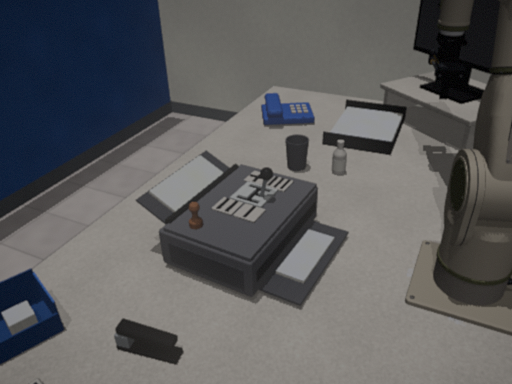

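The top view shows the folder at about (245,188), with the knob near (257,196), the stamp at (207,167) and the tray toward the robot. I'll zoom in on the plaques.

Run:
```python
import cv2,numpy as np
a=cv2.imread("pics/top0.png")[145:235,185:305]; b=cv2.imread("pics/side0.png")[155:235,190:310]
a=cv2.resize(a,(720,540),interpolation=cv2.INTER_CUBIC);b=cv2.resize(b,(720,480),interpolation=cv2.INTER_CUBIC)
cv2.imwrite("pics/ta.png",a);cv2.imwrite("pics/sb.png",b)
```

```text
(no output)
```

View pics/ta.png

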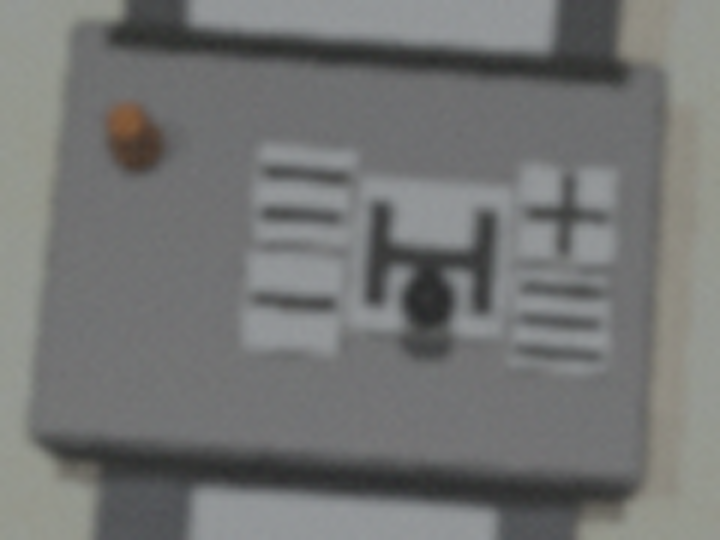

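View pics/sb.png

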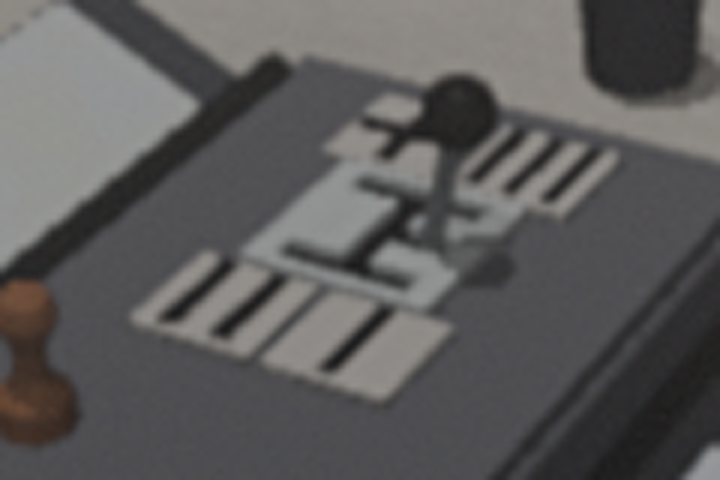

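Both views agree that the plus tile is in the far-right quarter (+x, −y), at top crop (568,214). The other tiles are three lines near right, two lines far left and one line near left. So the path is far, then right, then far. Next I'll compute the machine pose and the knob position.

```bash
cat > h.py <<'E'
import numpy as np
from plant import r
def ray(n,p):
    i=r.camera_info(n);R=np.array(i["R"]);t=np.array(i["t"])
    return -R.T@t, R.T@np.linalg.solve(np.array(i["intrinsics"]),[p[0],p[1],1])
def plane(n,p,z):
    c,d=ray(n,p);return c+d*(z-c[2])/d[2]
def tri(p,q):
    A=[];b=[]
    for n,x in(("top",p),("side",q)):
        c,d=ray(n,x);d/=np.linalg.norm(d);M=np.eye(3)-np.outer(d,d);A.append(M);b.append(M@c)
    return np.linalg.lstsq(np.vstack(A),np.hstack(b),rcond=None)[0]
E
python3 - <<'E'
from h import *
T=lambda x,y:((x+.5)/6+184.5,(y+.5)/6+144.5)
S=lambda x,y:((x+.5)/6+189.5,(y+.5)/6+154.5)
m=np.array([[31,-75],[-31,-75],[31,75],[-31,75]])/1000
for n,P in(("top",[T(569,214),T(560,321),T(306,197),T(293,302)]),("side",[S(400,137),S(545,170),S(222,305),S(358,345)])):
    w=np.array([plane(n,p,.126)[:2] for p in P]);c=w.mean(0);a=(m[:,0]+1j*m[:,1]);b=(w-c)@[1,1j]
    s=(a.conj()*b).sum()/(abs(a)**2).sum();print(n,c,abs(s),np.degrees(np.angle(s)),np.round((b-s*a)*1e3,1))
k=tri(T(428,297),S(461,110));print(k)
E
```

```text
top [0.51739884 0.02180094] 0.998016346812903 -3.6428248122311815 [ 0.3-0.8j  0.4+0.6j -0.9-1.j   0.2+1.3j]
side [0.5168019  0.02490794] 1.0132496683338994 -3.486240552345009 [ 3. +2.5j -3.9-1.1j  0.4-0.3j  0.5-1.1j]
[0.48178364 0.02463384 0.19370255]
```

```bash
cat >> h.py <<'E'
from scipy.spatial.transform import Rotation as Ro
C=np.array([.517,.0225]);Y=-3.6
def plan(pts):  # machine mm (x,y,z), yaw offset
    o=r.observe();R=Ro.from_euler("xyz",o["orientation"],degrees=True)
    c,s=np.cos(np.radians(Y)),np.sin(np.radians(Y));M=np.array([[c,-s],[s,c]])
    p=np.array(o["position"]);print("t",o["time"],"machine mm",np.round(M.T@(p[:2]-C)*1e3,1),p[2],"yaw",o["orientation"],"F",np.round(M.T@np.array(o["contact_force"])[:2],1),o["contact_force"][2])
    for x,y,z,a in pts:
        w=np.r_[C+M@np.array([x,y])/1e3,z/1e3]
        print((x,y,z),np.round(R.inv().apply(w-p)*100,1),"turn",round(o["orientation"][2]-(Y+a),1))
E
python3 -c "
from h import *
plan([(-60,-350,240,0),(-90,-100,240,0),(-90,0,225,0),(-90,0,175,0)])"
```

```text
t 0.1 machine mm [-301.2 -642. ] 0.22183512420652685 yaw [-1.79928032e+02  4.29735435e-03  1.63771954e+01] F [ 0.3 -0. ] 0.7727317778678083
(-60, -350, 240) [ 32.6 -19.2  -1.8] turn 20.0
(-90, -100, 240) [ 38.4 -43.7  -1.8] turn 20.0
(-90, 0, 225) [ 41.8 -53.1  -0.3] turn 20.0
(-90, 0, 175) [ 41.8 -53.1   4.7] turn 20.0
```

Emit:
drive_tool --pt "5 -3 -1.8 5 0" --pt "10 -6 -1.8 10 0" --pt "15 -9 -1.8 15 0" --pt "20 -12 -1.8 20 0" --pt "25 -15 -1.8 20 0" --pt "30 -18 -1.8 20 0" --pt "32.5 -21 -1.8 20 0" --pt "34 -26 -1.8 20 0" --pt "35 -31 -1.8 20 0" --pt "36.5 -36 -1.8 20 0" --pt "38 -41 -1.8 20 0" --pt "39 -45 -1.8 20 0" --pt "40.5 -50 -1 20 0" --pt "41.8 -53.1 -0.3 20 0" --pt "41.8 -53.1 -0.3 20 0" --pt "41.8 -53.1 -0.3 20 0"

```text
time: 2.1
position: [0.4273, 0.0272, 0.2254]
orientation: [-180.0, 0.1, -3.7]
contact_force: [0.3, 0.0, -0.6]
gripper_width: 0.0006
```

```bash
python3 -c "
from h import *
import cv2
plan([(-90,0,175,0),(-60,0,175,0),(-25,0,175,0)])
a=r.camera('top')[145:235,185:305,::-1];b=r.camera('side')[135:225,190:310,::-1]
cv2.imwrite('pics/c1.png',cv2.resize(cv2.vconcat([a,b]),None,fx=3.2,fy=3.2,interpolation=2))"
```

```text
t 2.1 machine mm [-89.8  -1. ] 0.22536366955257128 yaw [-1.79950758e+02  5.37095988e-02 -3.65470492e+00] F [0.2 0.1] -0.5827815397321998
(-90, 0, 175) [-0.  -0.1  5. ] turn -0.1
(-60, 0, 175) [ 3.  -0.1  5. ] turn -0.1
(-25, 0, 175) [ 6.5 -0.1  5. ] turn -0.1
```

View pics/c1.png

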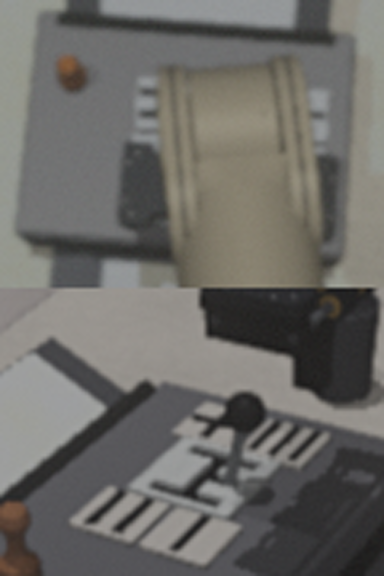

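The side view shows the closed fingers behind (near side of) the knob, which is at crop (243,410). The top view is blocked by the arm. I'll lower and push far, slowly.

Emit:
drive_tool --pt "0 0 2.5 0 0" --pt "0 0 5 0 0" --pt "0 0 5 0 0" --pt "1.5 0 5 0 0" --pt "2.5 0 5 0 0" --pt "3 0 5 0 0" --pt "3.5 0 5 0 0" --pt "4 0 5 0 0" --pt "4.5 0 5 0 0" --pt "5 0 5 0 0" --pt "5.4 0 5 0 0" --pt "5.8 0 5 0 0" --pt "6.1 0 5 0 0" --pt "6.1 0 5 0 0"

```text
time: 3.95
position: [0.4886, 0.0229, 0.1754]
orientation: [-179.9, 0.0, -3.7]
contact_force: [-0.4, 0.6, 1.4]
gripper_width: 0.0005
```

```bash
python3 -c "
from h import *
import cv2
plan([])
b=r.camera('side')[135:225,190:310,::-1]
cv2.imwrite('pics/c2.png',cv2.resize(b,None,fx=5,fy=5,interpolation=2))"
```

```text
t 3.95 machine mm [-28.4  -1.4] 0.17540850555421883 yaw [-1.79928731e+02  1.50383479e-02 -3.72775447e+00] F [-0.4  0.6] 1.3756593542318098
```

View pics/c2.png

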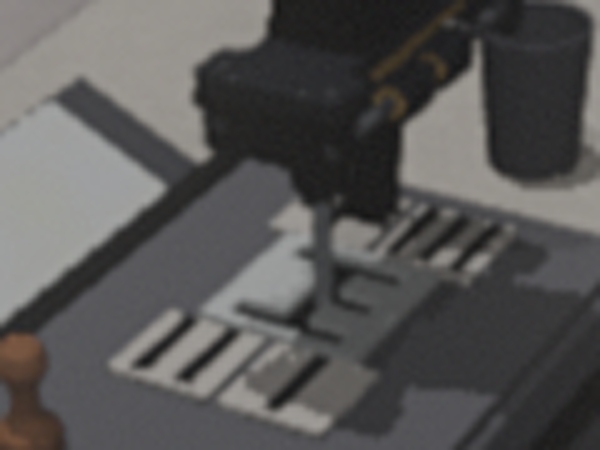

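The stem is now upright at about (322,250), close to the channel. I'll go on in small steps until the wall pushes back.

Emit:
drive_tool --pt "0.2 0 0 0 0" --pt "0.2 0 0 0 0"

```text
time: 4.25
position: [0.4905, 0.0227, 0.1754]
orientation: [-179.9, 0.0, -3.7]
contact_force: [-1.7, 0.6, 1.4]
gripper_width: 0.0004
```

Emit:
drive_tool --pt "0.2 0 0 0 0" --pt "0.2 0 0 0 0"

```text
time: 4.5
position: [0.4927, 0.0226, 0.1755]
orientation: [-179.9, 0.0, -3.7]
contact_force: [-1.0, 0.6, 1.1]
gripper_width: -0.0001
```

Emit:
drive_tool --pt "0.2 0 0 0 0" --pt "0.2 0 0 0 0"

```text
time: 4.75
position: [0.4949, 0.0224, 0.1755]
orientation: [-179.9, -0.0, -3.7]
contact_force: [-1.5, 0.4, -0.1]
gripper_width: 0.0003
```

Emit:
drive_tool --pt "0.2 0 0 0 0" --pt "0.2 0 0 0 0"

```text
time: 5.0
position: [0.496, 0.0224, 0.1753]
orientation: [-179.9, 0.1, -3.7]
contact_force: [-8.2, 1.3, 5.4]
gripper_width: 0.0007
```

Emit:
drive_tool --pt "0.2 0 0 0 0" --pt "0.2 0 0 0 0"

```text
time: 5.25
position: [0.4965, 0.0226, 0.1751]
orientation: [-180.0, 0.3, -3.7]
contact_force: [-11.3, 1.8, 6.7]
gripper_width: 0.0006
```

The wall stop gives 11 N, so the lever is in the channel. Next I back off and go round to the left side, with the fingers turned 6° so the push leans slightly far.

```bash
python3 -c "
from h import *
plan([(-45,0,175,6),(-45,55,175,6),(0,55,175,6),(0,33,175,6),(0,-15,175,6)])"
```

```text
t 5.25 machine mm [-20.5  -1.2] 0.17510533999692054 yaw [-179.9656821     0.33470147   -3.69956182] F [-11.4   1.1] 6.730581844540807
(-45, 0, 175) [-2.5 -0.1  0. ] turn -6.1
(-45, 55, 175) [-2.5 -5.6  0. ] turn -6.1
(0, 55, 175) [ 2.  -5.6  0. ] turn -6.1
(0, 33, 175) [ 2.  -3.4  0. ] turn -6.1
(0, -15, 175) [ 2.   1.4 -0. ] turn -6.1
```

Emit:
drive_tool --pt "-1.2 0 0 0 0" --pt "-2.5 0 0 -3 0" --pt "-2.5 -1.5 0 -6 0" --pt "-2.5 -3.5 0 -6 0" --pt "-2.5 -5.6 0 -6 0" --pt "-1 -5.6 0 -6 0" --pt "0.5 -5.6 0 -6 0" --pt "2 -5.6 0 -6 0" --pt "2 -5.6 0 -6 0" --pt "2 -4.6 0 -6 0" --pt "2 -3.8 0 -6 0" --pt "2 -3.2 0 -6 0" --pt "2 -2.7 0 -6 0" --pt "2 -2.2 0 -6 0" --pt "2 -1.7 0 -6 0" --pt "2 -1.2 0 -6 0" --pt "2 -0.7 0 -6 0" --pt "2 -0.7 0 -6 0"

```text
time: 7.5
position: [0.5169, 0.0273, 0.1748]
orientation: [-180.0, 0.3, 2.2]
contact_force: [0.3, 0.7, -0.6]
gripper_width: 0.0004
```

```bash
python3 -c "
from h import *
import cv2
plan([(0,-10,175,6),(0,-20,175,6)])
b=r.camera('side')[135:225,190:310,::-1]
cv2.imwrite('pics/c3.png',cv2.resize(b,None,fx=5,fy=5,interpolation=2))"
```

```text
t 7.5 machine mm [-0.4  4.8] 0.17484729525118928 yaw [-179.97167487    0.33394988    2.2408291 ] F [0.3 0.7] -0.6485540882207455
(0, -10, 175) [-0.1  1.5 -0. ] turn -0.2
(0, -20, 175) [-0.2  2.5 -0. ] turn -0.2
```

View pics/c3.png

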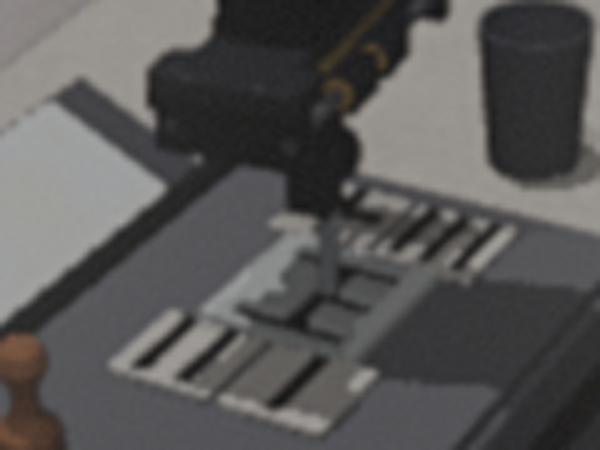

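The stem, from about (325,220) to (332,290), has started along the channel and leans right. I'll keep pushing right.

Emit:
drive_tool --pt "0 0.4 0 0 0" --pt "-0.1 0.8 0 0 0" --pt "-0.1 1.2 0 0 0" --pt "-0.1 1.5 0 0 0" --pt "-0.1 1.7 0 0 0" --pt "-0.1 1.9 0 0 0" --pt "-0.1 1.9 0 0 0"

```text
time: 8.43
position: [0.5167, 0.008, 0.1748]
orientation: [-180.0, 0.3, 2.2]
contact_force: [-0.6, 1.6, -1.4]
gripper_width: 0.0006
```

Emit:
drive_tool --pt "0 0.2 0 0 0" --pt "0 0.2 0 0 0"

```text
time: 8.68
position: [0.5168, 0.0057, 0.1748]
orientation: [180.0, 0.3, 2.2]
contact_force: [-0.6, 2.6, -1.5]
gripper_width: 0.0007
```

Emit:
drive_tool --pt "0 0.2 0 0 0" --pt "0 0.2 0 0 0"

```text
time: 8.93
position: [0.517, 0.0034, 0.1748]
orientation: [180.0, 0.3, 2.2]
contact_force: [-1.0, 2.9, -1.1]
gripper_width: 0.0005
```

Emit:
drive_tool --pt "0 0.2 0 0 0" --pt "0 0.2 0 0 0"

```text
time: 9.18
position: [0.517, 0.0012, 0.1748]
orientation: [180.0, 0.3, 2.2]
contact_force: [-0.7, 1.8, -1.1]
gripper_width: 0.0006
```

Emit:
drive_tool --pt "0 0.2 0 0 0" --pt "0 0.2 0 0 0"

```text
time: 9.43
position: [0.5171, -0.001, 0.1748]
orientation: [180.0, 0.3, 2.2]
contact_force: [-0.7, 1.8, -1.3]
gripper_width: 0.0005
```

Emit:
drive_tool --pt "0 0.2 0 0 0" --pt "0 0.2 0 0 0"

```text
time: 9.68
position: [0.5172, -0.0033, 0.1748]
orientation: [180.0, 0.3, 2.1]
contact_force: [-0.6, 1.4, -0.9]
gripper_width: 0.0008
```

```bash
python3 -c "
from h import *
import cv2
plan([])
b=r.camera('side')[135:225,190:310,::-1]
cv2.imwrite('pics/c4.png',cv2.resize(b,None,fx=6,fy=6,interpolation=2))"
```

```text
t 9.675 machine mm [  1.8 -25.7] 0.17476969687819036 yaw [179.97276777   0.33513574   2.13963531] F [-0.7  1.4] -0.8756659504959917
```

View pics/c4.png

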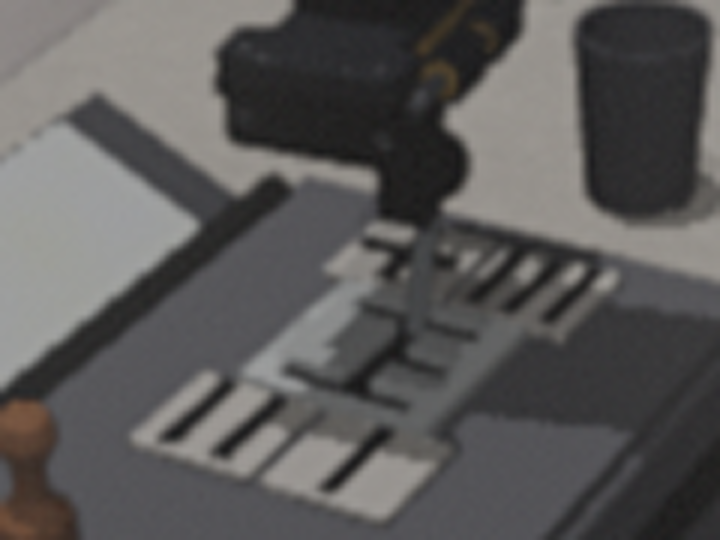

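```bash
python3 -c "
from h import *
c,s=np.cos(np.radians(Y)),np.sin(np.radians(Y));M=np.array([[c,-s],[s,c]])
for p,z in(((442,165),.188),((436,165),.188),((418,330),.125),((418,320),.125),((365,303),.125),((475,338),.125),((430,240),.158)):
  print(p,M.T@(plane('side',(189.5+p[0]/6,134.5+p[1]/6),z)[:2]-C)*1e3)"
```

```text
(442, 165) [  2.68756045 -53.85820836]
(436, 165) [  4.92559717 -52.71138074]
(418, 330) [ -1.74327768 -22.87909043]
(418, 320) [  2.21424289 -29.92688687]
(365, 303) [ 29.24829682 -31.61812238]
(475, 338) [-26.10950496 -28.34635613]
(430, 240) [  2.36560284 -41.86177574]
```

The knob is at about crop (440,165), machine (3, −53) mm, so the lever is nearly at the right end and still in line with the channel. I'll feel for the end stop.

Emit:
drive_tool --pt "0 0.15 0 0 0" --pt "0 0.15 0 0 0"

```text
time: 9.98
position: [0.5172, -0.0044, 0.1747]
orientation: [180.0, 0.3, 2.2]
contact_force: [0.1, 3.9, -2.6]
gripper_width: 0.0005
```

Emit:
drive_tool --pt "0 0.15 0 0 0" --pt "0 0.15 0 0 0"

```text
time: 10.22
position: [0.5172, -0.0049, 0.1746]
orientation: [-179.9, 0.3, 2.2]
contact_force: [-0.3, 6.5, -2.8]
gripper_width: 0.0004
```

The end stop is felt (rising to 6.5 N). Next is round to the near side for the last push.

```bash
python3 -c "
from h import *
plan([(0,-12,175,0),(-48,-12,175,0),(-48,-52,175,0),(-22,-52,175,0),(8,-52,172,0)])"
```

```text
t 10.225 machine mm [  1.9 -27.4] 0.17464665158138007 yaw [-179.93486314    0.3467544     2.21190183] F [-0.8  6.5] -2.780205559423797
(0, -12, 175) [-0.  -1.5 -0. ] turn 5.8
(-48, -12, 175) [-4.8 -2.  -0. ] turn 5.8
(-48, -52, 175) [-5.2  1.9 -0. ] turn 5.8
(-22, -52, 175) [-2.6  2.2 -0. ] turn 5.8
(8, -52, 172) [0.4 2.5 0.3] turn 5.8
```

Emit:
drive_tool --pt "0 -0.8 0 0 0" --pt "0 -1.6 0 3 0" --pt "-1.8 -1.8 0 5.8 0" --pt "-3.5 -1.9 0 5.8 0" --pt "-4.8 -2 0 5.8 0" --pt "-4.8 -2 0 5.8 0" --pt "-5 0 0 5.8 0" --pt "-5.2 1.9 0 5.8 0" --pt "-5.2 1.9 0 5.8 0" --pt "-4 2 0 5.8 0" --pt "-3 2.1 0 5.8 0" --pt "-2.5 2.2 0 5.8 0" --pt "-2 2.2 0 5.8 0" --pt "-1.5 2.3 0.1 5.8 0" --pt "-1 2.3 0.1 5.8 0" --pt "-0.5 2.4 0.2 5.8 0" --pt "0 2.4 0.2 5.8 0" --pt "0.4 2.5 0.3 5.8 0" --pt "0.4 2.5 0.3 5.8 0"

```text
time: 12.6
position: [0.5226, -0.0298, 0.1715]
orientation: [-180.0, 0.3, -3.6]
contact_force: [-0.1, 1.2, 0.0]
gripper_width: 0.0005
```

```bash
python3 -c "
from h import *
import cv2
plan([])
b=r.camera('side')[135:225,190:310,::-1]
cv2.imwrite('pics/c5.png',cv2.resize(b,None,fx=6,fy=6,interpolation=2))"
```

```text
t 12.6 machine mm [  8.8 -51.8] 0.17145243325383563 yaw [-179.95215955    0.32224667   -3.58915979] F [-0.2  1.2] 0.006212683910065991
```

View pics/c5.png

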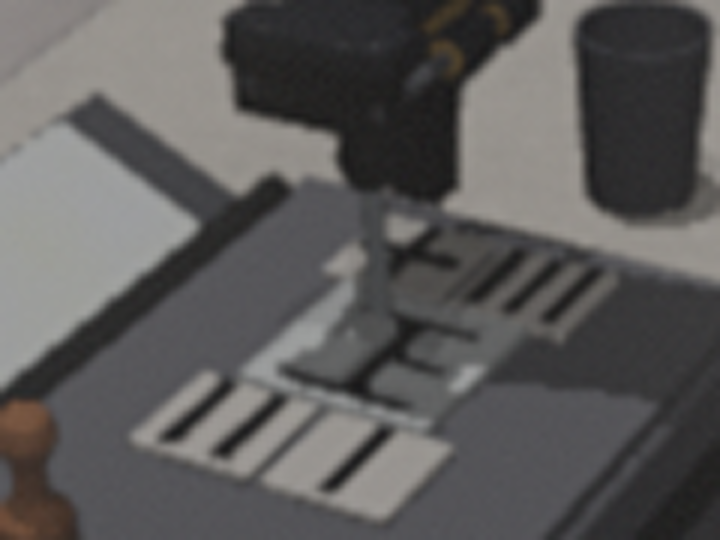

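The lever is moving far into the cross slot, with the stem base at about (375,315) on the plus tile's slot. I'll push on to the end.

Emit:
drive_tool --pt "0.3 0 0 0 0" --pt "0.6 0 0 0 0" --pt "0.8 0 0 0 0" --pt "0.8 0 0 0 0"

```text
time: 13.15
position: [0.5297, -0.0302, 0.1708]
orientation: [-180.0, 0.4, -3.6]
contact_force: [-5.8, 2.5, -2.7]
gripper_width: 0.0002
```

Emit:
drive_tool --pt "0.2 0 0 0 0" --pt "0.2 0 0 0 0"

```text
time: 13.4
position: [0.5305, -0.0302, 0.1704]
orientation: [-180.0, 0.6, -3.6]
contact_force: [-9.8, 1.4, 2.6]
gripper_width: 0.0003
```

Emit:
drive_tool --pt "0.2 0 0 0 0" --pt "0.2 0 0 0 0"

```text
time: 13.65
position: [0.5308, -0.0302, 0.1702]
orientation: [180.0, 0.9, -3.6]
contact_force: [-14.1, 2.2, 7.0]
gripper_width: 0.0004
```

The end stop is at TCP x ≈ 17 mm, as predicted. I'll back off, rise clear and look.

Emit:
drive_tool --pt "-1 0 0 0 0" --pt "-3 0 0 0 0" --pt "-6 0 -1 0 0" --pt "-9 0 -4 0 0" --pt "-9 0 -8 0 0" --pt "-9 5 -10 0 0" --pt "-9 10 -10 0 0" --pt "-9 15 -10 0 0" --pt "-9 20 -10 0 0" --pt "-9 25 -10 0 0" --pt "-9 30 -10 0 0" --pt "-9 30 -10 0 0"

```text
time: 15.15
position: [0.4224, -0.3287, 0.2712]
orientation: [179.9, 0.9, -3.9]
contact_force: [-0.3, 0.2, 0.1]
gripper_width: 0.0006
```

```bash
python3 -c "
from h import *
import cv2
plan([])
a=r.camera('top')[145:235,185:305,::-1];b=r.camera('side')[135:225,190:310,::-1]
cv2.imwrite('pics/c6.png',cv2.resize(cv2.hconcat([a,b]),None,fx=3.3,fy=3.3,interpolation=2))"
```

```text
t 15.15 machine mm [ -72.4 -356.5] 0.2711766301941798 yaw [179.91982108   0.85754688  -3.93256992] F [-0.3  0.2] 0.13884951898107298
```

View pics/c6.png

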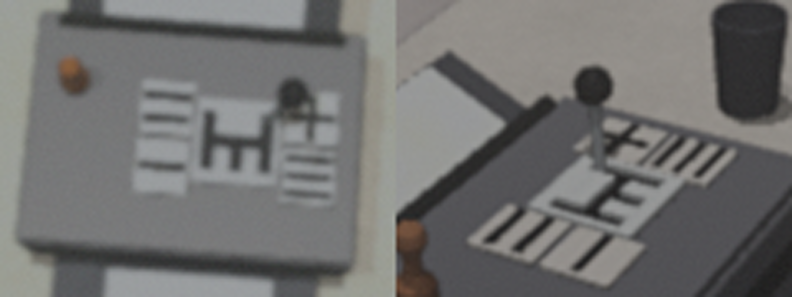

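The knob is at top (293,94) and side (592,86), leaning far-right with the stem at the end of the plus tile's slot. I'll measure it, then hand in.

```bash
python3 -c "
from h import *
k=tri((184.5+293/3.3,144.5+94/3.3),(189.5+(592-396)/3.3,134.5+86/3.3))
c,s=np.cos(np.radians(Y)),np.sin(np.radians(Y));M=np.array([[c,-s],[s,c]])
m=M.T@(k[:2]-C)*1e3;print(m,k[2])
if m[0]>36 and m[1]<-42: print(r.hand_in())"
```

```text
[ 41.85852127 -51.04575986] 0.18369733212444997
the job is handed in; nothing more can be done
None
```

The lever is in the cross-fold slot, and the job is handed in at about 15 s of the 40 s allowed. The plus plaque is in the far-right quarter. With closed fingertips I pushed the lever far out of the rest slot, right along the channel, then far into its slot. Each push went on until the end stop was felt, at about 11, 6.5 and 14 N.

After backing clear, the two views put the knob at machine x +42, y −51 mm, 184 mm high. The nominal fully home position is +41, −50, 183 mm. The wrist force was back near zero. The stamp and pen pot looked undisturbed in the last picture. I did not re-check the stapler and glue bottle, which were out of that view, but the arm never went low near either. No check failed or disagreed.

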